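Bleed the gas manifold: snap the coupler onto the tilted nipple and hold it down

TASK

Draw the hand-held bleed coupler out of the open end of its fork holder and press its mouth squarely onto the tilted nipple of the manifold block until it snaps over the catches. Then keep pushing the nipple's sprung sleeve down until it stops, or nearly so, to hold the valve open, and finish like that, still holding the coupler and pushing. Leave the bottles, the vial tray and the spanner alone.

Things in the scene. Friction and masses are not known exactly. Their poses are not given: they have to be found in the camera images.
- coupler: Bleed coupler: upright round metal hand tool, 116 mm long, 0.2 to 0.4 kg, hanging in the fork; its yaw means nothing. Origin at the centre of its open mouth (lower end), z up its axis. In mm along z: 0-40 socket, 38 across (bore 21 across in the lip z 0-5, then 28 across, to 36 deep); 40-52 neck 20 across, where the fork plate sits; 52-58 collar 34 across, its underside on the plate.
- coupler_grip (a point): The part of the coupler to grip: middle of its smooth round barrel, 26 mm across, from z 58 to 104 mm of coupler; this point is at z = 81. Fingertips can bear on the collar's top at z = 58. Above the barrel, z 104-116, a silencer 18 mm across. Same axes as coupler.
- fork_seat (a point): Where the coupler's axis is at the inner end of the fork's slot, on the top face of the fork plate, 82 mm above the table. z up. Fixed steel plate 5 mm thick, 56 mm wide over its two prongs; the slot is 23 mm wide and open only towards -x of this frame. The coupler starts 0 to 6 mm from the seat towards -x, its collar resting on the plate. The fork's post stands under the plate, on the +x side.
- fork_mouth (a point): Open end of the fork's slot, between the prong ends, at the plate's top face, 30 mm along -x from fork_seat; same axes. Collar above and socket below the plate keep the coupler from being lifted (7 mm play, all upwards at the start) until its axis is 20 mm past this point.
- nipple (a point): Root of the nipple, on the fixed manifold block (120 x 100 mm), 55 mm above the table. z is the nipple's axis, up and leaning 25 degrees from vertical to the block's front, away from this frame's +x. In mm along z: steel stem 18 across up to 36, then a cone to the tip at 44; three spring catches stand out to 26 across, ramps from 33 down to shoulders at 25.5; sprung sleeve 34 across, top at 22.
- nipple_tip (a point): Centre of the nipple's 6 mm wide tip, 44 mm along z from nipple, same axes. The coupler's mouth goes over the stem with 1.5 mm clearance all round, needs about 8 to 14 N to pass the catches, and has snapped when the mouth is at z = 20 mm of nipple; the catches then keep it from coming off.
- sleeve (a joint): Travel of the nipple's sprung sleeve down the nipple's axis, m: 0 up, 0.009 at its stop. The mouth of the snapped coupler pushes it: it is at its stop when the mouth is at z = 13 mm of nipple. The spring pushes back with 4 N at 0, 12 N at 0.009; let go, the coupler springs back until the catches hold it, sleeve at about 0.002.
- bottle_clear: Bystander: clear bottle with cap, 70 mm across, 140 mm tall; origin under its centre. Leave it alone.
- bottle_amber: Bystander: amber bottle with cap, 64 mm across, 120 mm tall; origin under its centre. Leave it alone.
- vial_tray: Bystander: vial tray 100 x 70 x 30 mm; origin under its centre. Leave it alone.
- spanner: Bystander: spanner lying flat along its x axis, about 180 mm long; leave it alone.

How it is judged (in metres and radians):
On the way, in this order (a step that is already met when the one before it is completed fails the run):
1. the coupler is drawn out of the fork's open end (x of coupler in the frame of fork_seat below -0.045 m).
2. the coupler has snapped onto the nipple: its mouth is past the catches, centred and square (z of coupler in the frame of nipple between 0.008 and 0.02 m and x of coupler in the frame of nipple between -0.004 and 0.004 m and y of coupler in the frame of nipple between -0.004 and 0.004 m and angle between the z axis of coupler and the z axis of nipple, either way round below 0.15 rad), for 0.1 s.
At the end, for the whole second after the job is handed in: The coupler is snapped on the nipple, centred within 4 mm and square within 0.15 rad, the robot's fingers still hold it (over 2 N) and keep the sprung sleeve pushed down more than 6 of its 9 mm, at rest (value of joint sleeve above 0.006 m and z of coupler in the frame of nipple between 0.008 and 0.0165 m and x of coupler in the frame of nipple between -0.004 and 0.004 m and y of coupler in the frame of nipple between -0.004 and 0.004 m and angle between the z axis of coupler and the z axis of nipple, either way round below 0.15 rad and contact force between the fingers and coupler above 2 N and linear speed of coupler below 0.02 m/s); the arm keeps its last pose, push and grip.
It fails at once if a bystander (bottle, vial tray or spanner) was moved more than 30 mm (distance of any of bottle_clear, bottle_amber, vial_tray, spanner from where it was at the start of the episode above 0.03 m).
It also fails if it takes over 42 s, if anything falls off the work surface, if the arm or the gripper's body presses on something with over 40 N, if the wrist force passes 120 N, or if a joint passes its speed limit or range.

ROBOT

A 6-joint arm with a two-finger parallel gripper is mounted at the origin on the work surface. World frame = base frame: x ahead of the robot, y to its left, z up, the work surface at z = 0. Lengths are in mm, angles in rad, forces in N, time in s.
With the tool pointing down it reaches from about 300 to 775 mm from the base axis. Payload 14.6 kg.
Tool frame: the origin (TCP) lies midway between the tips of the shut fingers; the grasp point (between the pads) lies 19 mm behind it (pinch_z is the distance from the TCP to the grasp point, in mm); z points along the fingers, y is the line along which they close (so a half turn about z gives the same grasp; the last joint's range is limited). The gripper opens to 94 mm and grips with 3 to 60 N. Pads are 16 mm wide; open, the fingers measure 119 mm over their backs; the gripper's body (75 mm by 177 mm) begins 78 mm behind the grasp point.
Start: joints at [1.106, 0.3, 1.521, -0, 1.321, -0.067], TCP at [213.062, 507.044, 205.446] pointing down, gripper open.
Joint ranges: [-3.03, 3.03], [-0.79, 2.21], [0.23, 2.52], [-1.04, 4.18], [0, 3.07], [-2.55, 2.55]. Speed limits (rad/s): [2.22, 2.22, 2.57, 3.14, 3.14, 3.14].

INTERFACE

Orientations are given as [roll, pitch, yaw] about the fixed x, y, z axes, in that order (R = Rz(yaw) Ry(pitch) Rx(roll)).
In Python, from rig import get_state, camera, hand_in, pinch_z gives the robot as it stands.
- The arm moves only by the tool handwheel, called by a JSON object that holds its "name" and its "arguments", one argument or row to a line. Schema: {"type":"object","properties":{"deltas":{"type":"array","items":{"type":"array","items":{"type":"number"},"minItems":6,"maxItems":6},"minItems":1,"maxItems":12},"finger_gap":{"type":"number"},"clamp_n":{"type":"number"},"only":{"type":"string"},"quiet":{"type":"boolean"},"lines":{"type":"string"}},"required":["deltas"],"additionalProperties":false}. deltas is a list of rows, 1 to 12 of them, each of 6 numbers: dx, dy, dz in shares of the most that a row can go, 1 being 50 mm, then a rotation vector rx, ry, rz in shares of 60 degrees (1.0 is 60 degrees); each row shifts and turns the commanded pose from where the row before left it, along the tool's axes as they then stand; what a row does not reach is not made up. A row lasts 1/10 s, in which the tool goes at most 50 mm and 0.15 rad, less where a joint would pass 70% of its speed; a pose out of reach is approached as far as the arm can. finger_gap is the opening from 0.0 (shut) to 1.0 (fully open), set as the call begins (left out keeps the last). The fingers move at their own pace and stop on an object; clamp_n is the grip in N (left out, the last holds). Time passes only in rows, so rows that do not move let the fingers close. The tool returns the time, the measured TCP pose, the force, the opening and the grip force at its end. only (a regular expression) keeps the lines of the reply that match it, lines (a string "A,B") keeps lines A to B, and quiet returns only ok. No shift or turn number may pass 1 either way. Input that does not fit is refused with a message, and nothing moves.
- get_state(): the state, without advancing time (a new reading comes with each control period).
- camera(name): name is "scene" or "side" or "wrist"; returns a dict with "frame" (420x560x3 uint8, blue, green, red), "K" (3x3 intrinsics, pixels), "position" and "orientation" of the camera in the world; the wrist camera has in their place "T_tool_cam" (4x4, takes a point from camera to tool coordinates, whose origin is the TCP and whose axes are the flange's). Camera axes: x right, y down, z forward; pixel columns grow to the right and rows downward; lengths in mm; the calibration is good to about 2 mm. A picture is of the moment at which its call begins: read the wrist's pose just before it. There is no depth.
- hand_in(): hands the job in; it is judged then, once.
The state is a dict: "time": time; "q": joint angles; "joint_vel": joint speeds; "joint_torque": joint torques, N m; "eef_pos": TCP position; "ee_rot": TCP orientation; "contact_force": force on the tool from outside, world axes, zero at the start; "torque": the same for the moment, N m; "gripper_width": opening from 0.0 (shut) to 1.0 (fully open); "gripper_force": force on a finger pad.
Only numpy, scipy, OpenCV 4.12 (cv2) and the standard library are available. Lean on these libraries where they do the work, as an engineer would, in place of code of your own. Each camera call takes 0.05 s, during which the arm holds its last target. There are 200 camera calls.

## Working session

There is one attempt and no reset: what is moved stays moved. The work goes in short steps, Python scripts to look and compute and a tool call to move; the robot and the scene stay as the last step left them, time stands still between calls to the robot, and variables do not carry over. Pictures are saved under pics/ and viewed, at most 10 in all, crops included, and the job is handed in when it is done.

```bash
ls; mkdir -p pics; python3 - <<'E'
from rig import get_state,camera,pinch_z
import cv2,json
s=get_state();print(s,pinch_z() if callable(pinch_z) else pinch_z)
for n in ("scene","side"):
    c=camera(n);cv2.imwrite(f"pics/{n}0.png",c["frame"]);print(n,c["K"],c["position"],c["orientation"])
E
```

```text
pics
{'time': 0.0, 'q': array([ 1.10638975e+00,  3.00453318e-01,  1.52155247e+00,  1.77259367e-05,
        1.32073563e+00, -6.66190704e-02]), 'joint_vel': array([-0.00070556,  0.00126466,  0.00082636,  0.00075014,  0.0015335 ,
        0.00236091]), 'joint_torque': array([ 3.41540792e-03, -5.31806982e+01, -3.52749252e+01,  7.10198446e-02,
        2.43129063e-02, -8.18361264e-05]), 'eef_pos': array([212.9500459 , 506.81966032, 204.90819999]), 'ee_rot': array([-3.14044758e+00, -9.36044755e-05,  2.74380070e+00]), 'contact_force': array([ 0.23802111, -0.39959504, -0.38785642]), 'torque': array([-0.01242062,  0.02832262,  0.04047055]), 'gripper_force': 0.0, 'gripper_width': 1.0011073443004264} 18.8
scene [[546.90340867   0.         276.5935645 ]
 [  0.         546.90340867 209.85493921]
 [  0.           0.           1.        ]] [1397.96895431  161.02564516  787.47720983] [-2.24343563 -0.0096475   1.75486771]
side [[412.00248181   0.         277.12476199]
 [  0.         412.00248181 210.61198007]
 [  0.           0.           1.        ]] [300.15769678 447.87058365 601.23308686] [-2.34082936  0.01897538 -2.58761943]
```

View pics/scene0.png

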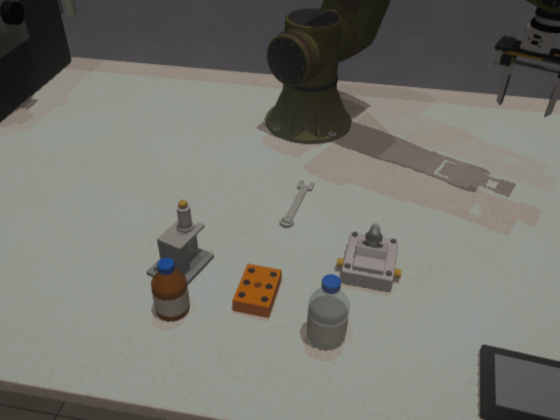

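View pics/side0.png

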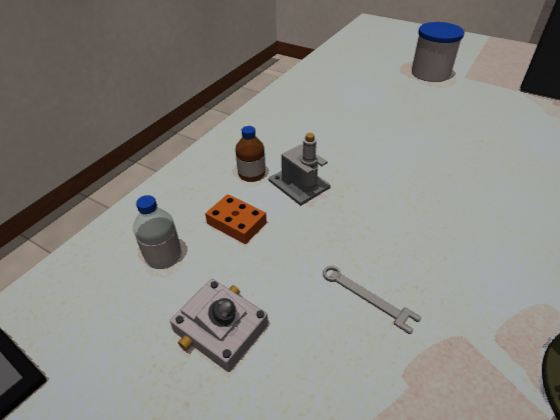

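The scene view shows the coupler in its fork at (184,215) and the manifold at (370,260), with the nipple at (374,235). In the side view the coupler is at (309,148) and the nipple at (223,312). Next I'll triangulate roughly and enlarge.

```bash
cat > h.py <<'E'
import numpy as np,cv2
from scipy.spatial.transform import Rotation as R
from rig import get_state,camera
def pose(s=None):
    s=s or get_state(); T=np.eye(4);T[:3,:3]=R.from_euler('xyz',s['ee_rot']).as_matrix();T[:3,3]=s['eef_pos'];return T
def grab(n):
    T=pose(); c=camera(n)
    if n=='wrist': C=T@np.array(c['T_tool_cam'])
    else:
        C=np.eye(4);C[:3,:3]=R.from_euler('xyz',c['orientation']).as_matrix();C[:3,3]=c['position']
    return c['frame'],np.array(c['K']),C
def ray(px,K,C):
    d=C[:3,:3]@np.linalg.inv(K)@np.array([px[0],px[1],1.]);return C[:3,3],d/np.linalg.norm(d)
def onz(px,K,C,z):
    o,d=ray(px,K,C);return o+d*(z-o[2])/d[2]
def tri(*obs):
    A=np.zeros((3,3));b=np.zeros(3);L=[ray(*o) for o in obs]
    for o,d in L: P=np.eye(3)-np.outer(d,d);A+=P;b+=P@o
    X=np.linalg.solve(A,b);return X,[float(np.linalg.norm((np.eye(3)-np.outer(d,d))@(X-o))) for o,d in L]
def proj(X,K,C):
    p=K@(C[:3,:3].T@(np.asarray(X)-C[:3,3]));return p[:2]/p[2]
E
python3 - <<'E'
from h import *
f1,K1,C1=grab('scene');f2,K2,C2=grab('side')
print('coupler top',tri(((183,203),K1,C1),((310,136),K2,C2)))
print('nip tip',tri(((375,226),K1,C1),((222,306),K2,C2)))
for n,a,z in(('fork',(213,248),0),('amber',(171,312),0),('clear',(327,340),0),('tray',(257,300),0)): print(n,onz(a,K1,C1,z))
cr=lambda f,x,y,w,h,s:cv2.resize(f[y:y+h,x:x+w],(w*s,h*s),interpolation=cv2.INTER_CUBIC)
im=np.vstack([np.hstack([cr(f1,140,190,80,60,5),cr(f1,330,215,80,60,5)[:, :400]]),np.hstack([cr(f2,265,125,80,60,5),cr(f2,170,270,100,75,4)])])
print(im.shape);cv2.imwrite('pics/crop.png',im)
E
```

```text
coupler top (array([ 612.43550545, -162.46229658,  141.01877784]), [0.6967253925849146, 0.6967253925849314])
nip tip (array([549.91424094, 210.31223866,  89.87000892]), [2.785936013304023, 2.7859360133040543])
fork [ 578.62954895 -121.03099932    0.        ]
amber [ 764.09398192 -149.86865302    0.        ]
clear [772.96035694 143.73473509   0.        ]
tray [7.04191887e+02 1.43862090e+00 1.13686838e-13]
(600, 800, 3)
```

View pics/crop.png

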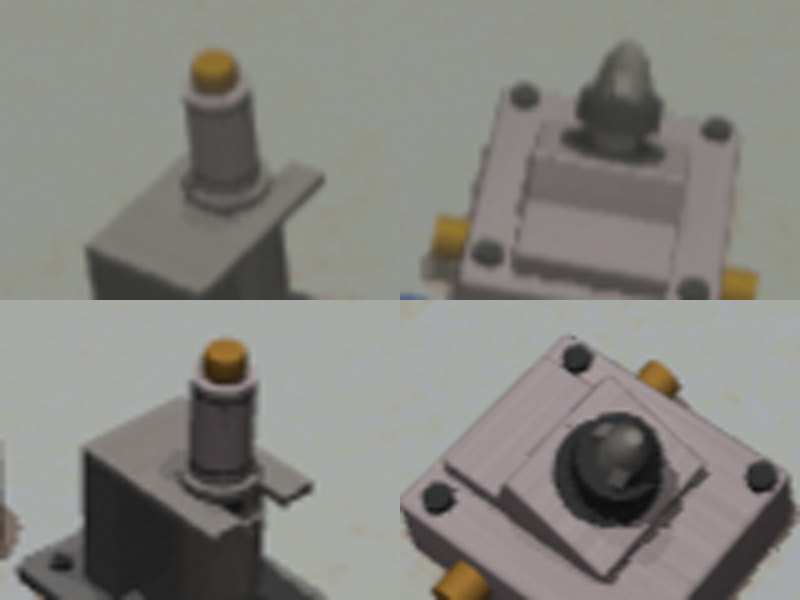

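The crops show the coupler upright, its fork opening toward −x/+y. They also show the manifold with 4 bolts, and a wedge carrying the nipple. Next are the block and fork directions.

```bash
python3 - <<'E'
from h import *
np.set_printoptions(precision=1,suppress=True)
f1,K1,C1=grab('scene');f2,K2,C2=grab('side')
S=[(140+x/5,190+y/5) for x,y in((302,165),(323,180),(88,247))]
D=[(265+x/5,125+(y-300)/5) for x,y in((310,487),(285,503),(240,523),(220,535),(85,450))]
for p in S: print('fork sc',onz(p,K1,C1,82))
for p in D: print('fork sd',onz(p,K2,C2,82))
B1=[(330+(x-400)/5,215+y/5) for x,y in((525,95),(716,130),(488,252),(694,290))]
B2=[(170+(x-400)/4,270+(y-300)/4) for x,y in((577,358),(437,498),(762,476))]
for a in B1:
  print('bolt sc',onz(a,K1,C1,35), [ (tri((a,K1,C1),(b,K2,C2))[0],round(tri((a,K1,C1),(b,K2,C2))[1][0],1)) for b in B2 if tri((a,K1,C1),(b,K2,C2))[1][0]<4])
E
```

```text
fork sc [ 597.4 -136.6   82. ]
fork sc [ 604.7 -125.7   82. ]
fork sc [ 660.9 -203.2   82. ]
fork sd [ 576.9 -175.3   82. ]
fork sd [ 580.9 -160.7   82. ]
fork sd [ 590.5 -140.    82. ]
fork sd [ 593.7 -129.2   82. ]
fork sd [ 669.8 -150.5   82. ]
bolt sc [515.7 171.4  35. ] [(array([516.1, 170.3,  36.1]), 1.2)]
bolt sc [522.5 250.6  35. ] []
bolt sc [612.7 163.9  35. ] [(array([613.2, 163. ,  36.1]), 1.0)]
bolt sc [618.3 244.   35. ] [(array([619.1, 243.2,  36.1]), 0.7)]
```

```bash
cat >> h.py <<'E'
def delta(target,rotm=None):
    T=pose();Rt=T[:3,:3];d=Rt.T@(np.asarray(target)-T[:3,3])
    rv=np.zeros(3) if rotm is None else R.from_matrix(Rt.T@rotm).as_rotvec()
    print('TCP',T[:3,3].round(1),'tool d',d.round(1),'rv',rv.round(3));return d,rv
E
python3 - <<'E'
from h import *
np.set_printoptions(precision=3,suppress=True)
c=camera('wrist');T=np.array(c['T_tool_cam']);print(T,c['K']);P=pose();print(P)
C=P@T
# place camera so that it looks at nipple from 230mm
X=np.array([560,205,60.]);cam=X-C[:3,2]*260;delta(P[:3,3]+cam-C[:3,3])
E
```

```text
[[   0.      -0.972   -0.237   67.341]
 [   1.       0.       0.       0.27 ]
 [  -0.      -0.237    0.972 -180.457]
 [   0.       0.       0.       1.   ]] [[314.88    0.    277.713]
 [  0.    314.88  212.562]
 [  0.      0.      1.   ]]
[[ -0.922   0.387  -0.    213.036]
 [  0.387   0.922  -0.    506.996]
 [ -0.     -0.     -1.    205.303]
 [  0.      0.      0.      1.   ]]
TCP [213.  507.  205.3] tool d [-442.7 -144.3   73.2] rv [0. 0. 0.]
```

The rows are not in the units I measure in: shifts go in shares of 50 mm and turns go in shares of 60 degrees. I convert before sending: -40 mm is -0.8, -31 mm is -0.62.

{"name": "handwheel", "arguments": {
  "deltas": [
    [-0.8,-0.28,0.04,0,0,0],
    [-0.8,-0.28,0.04,0,0,0],
    [-0.8,-0.28,0.04,0,0,0],
    [-0.8,-0.28,0.04,0,0,0],
    [-0.8,-0.28,0.04,0,0,0],
    [-0.8,-0.28,0.04,0,0,0],
    [-0.8,-0.28,0.04,0,0,0],
    [-0.8,-0.28,0.04,0,0,0],
    [-0.8,-0.28,0.04,0,0,0],
    [-0.8,-0.28,0.04,0,0,0],
    [-0.62,-0.08,0.04,0,0,0],
    [0,0,0,0,0,0]
  ],
  "finger_gap": 1.0
}}

```text
time: 1.55
eef_pos: [556.7, 204.9, 182.6]
ee_rot: [-3.141, -0.0, 2.74]
contact_force: [-0.7, -0.1, -0.3]
gripper_width: 0.998
gripper_force: 0.0
```

```bash
python3 - <<'E'
from h import *
P=pose();f,K,C=grab('wrist');cv2.imwrite('pics/w1.png',f);np.savez('w1',K=K,C=C);print(P.round(2))
E
```

```text
[[-9.2000e-01  3.9000e-01 -0.0000e+00  5.5671e+02]
 [ 3.9000e-01  9.2000e-01 -0.0000e+00  2.0490e+02]
 [ 0.0000e+00 -0.0000e+00 -1.0000e+00  1.8261e+02]
 [ 0.0000e+00  0.0000e+00  0.0000e+00  1.0000e+00]]
```

View pics/w1.png

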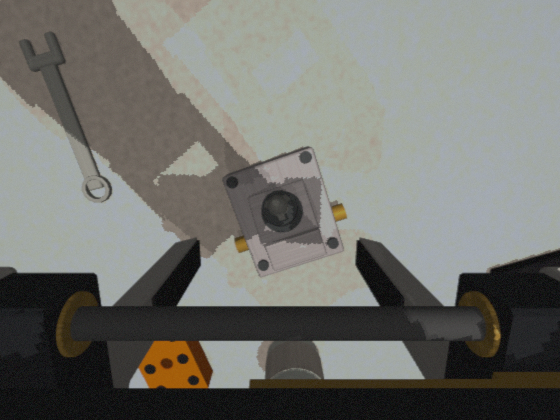

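The wrist view shows the nipple at (282,211) and bolts at (232,182), (306,156), (333,243) and (263,266). I'll take a second view closer in and offset.

Scaled: -30 mm is -0.6, -20 mm is -0.4.

{"name": "handwheel", "arguments": {
  "deltas": [
    [-0.6,0,0,0,0,0],
    [-0.6,-0.1,0.2,0,0,0],
    [-0.4,-0.1,0.4,0,0,0],
    [0,0,0.4,0,0,0],
    [0,0,0,0,0,0]
  ]
}}

```text
time: 2.1
eef_pos: [622.9, 167.5, 130.7]
ee_rot: [-3.139, -0.004, 2.744]
contact_force: [-0.4, -1.2, 0.1]
gripper_width: 1.0
gripper_force: 0.0
```

```bash
python3 - <<'E'
from h import *
np.set_printoptions(precision=1,suppress=True)
a=cv2.imread('pics/w1.png');b,K,C=grab('wrist');cv2.imwrite('pics/w2.png',b);np.savez('w2',K=K,C=C)
p=proj([552,210,80],K,C);print(p)
cr=lambda f,x,y,w,h,s:cv2.resize(f[y:y+h,x:x+w],(w*s,h*s),interpolation=cv2.INTER_CUBIC)
f1=cv2.imread('pics/scene0.png');f2=cv2.imread('pics/side0.png')
x,y=int(p[0])-33,int(p[1])-25;print(x,y)
im=np.vstack([np.hstack([cr(a,257,186,50,37,8),cr(b,x,y,66,50,6)[:296,:396]]),np.hstack([cr(f1,350,218,50,37,8),cr(f2,198,290,50,37,8)[:,:396]])])
cv2.imwrite('pics/crop2.png',cv2.convertScaleAbs(im,alpha=1.6));print(im.shape)
E
```

```text
[294.3 115. ]
261 90
(592, 796, 3)
```

View pics/crop2.png

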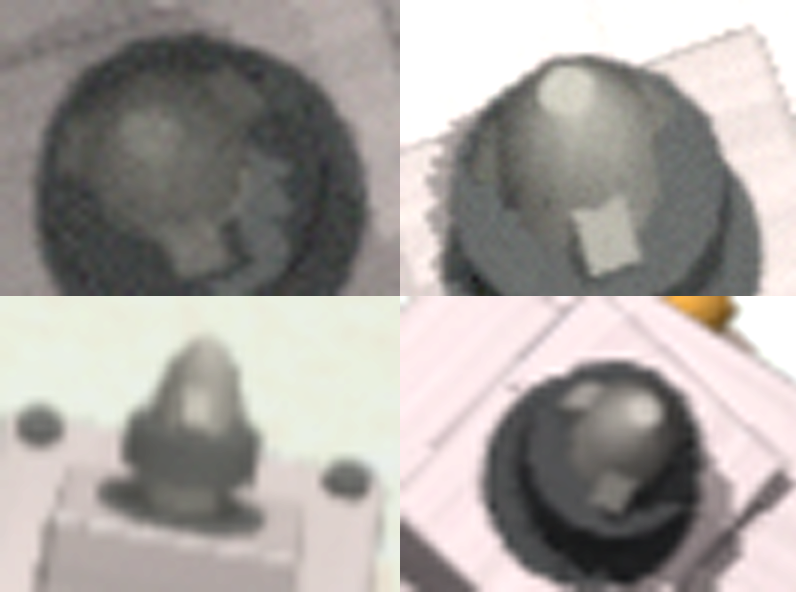

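```bash
python3 - <<'E'
from h import *
np.set_printoptions(precision=2,suppress=True)
f1,K1,C1=grab('scene');f2,K2,C2=grab('side')
w1=np.load('w1.npz');w2=np.load('w2.npz');a=(w1['K'],w1['C']);b=(w2['K'],w2['C']);s=(K1,C1);d=(K2,C2)
o=[((275.75,201.6),*a),((288.7,105),*b),((375.9,223.9),*s),((229,304.25),*d)]
tip,r=tri(*o);print('tip',tip,r)
print(tri(o[0],o[1]),tri(o[2],o[3]),tri(*o[:3]))
# sleeve top centres, rough
q=[(((585-400)/6+261,190/6+90),*b),((350+193/8,218+(418-296)/8),*s),((198+212/8,290+(450-296)/8),*d)]
print('sleeve top',tri(*q))
for p in((232,182),(306,156),(333,243),(263,266)): print('bolt',onz(p,*a,36))
# predictions for lean hypotheses
u=np.array([-97,7,0.])/97.3;v=np.array([-u[1],u[0],0])
for n,l in(('u',u),('-u',-u),('v',v),('-v',-v)):
  ax=l*np.sin(np.radians(25))+np.array([0,0,np.cos(np.radians(25))])
  c=tip-22*ax
  print(n,c,[proj(c,*x) for x in (a,b,s,d)])
print('meas',q[0][0],q[1][0],q[2][0])
E
```

```text
tip [544.42 207.95  92.26] [1.290790550622532, 0.8066139515121007, 1.1646566886950536, 2.442422123463567]
(array([545.37, 208.06,  94.03]), [0.05547556951661881, 0.05547556951662993]) (array([542.7 , 207.94,  91.74]), [1.3591400541906007, 1.359140054190596]) (array([545.44, 208.38,  93.34]), [0.3479485196589045, 0.360839159702658, 0.668108113304741])
sleeve top (array([553.29, 207.74,  73.82]), [2.153885065850934, 1.1830064307222585, 1.5700774423298667])
bolt [519.24 169.16  36.  ]
bolt [524.52 250.25  36.  ]
bolt [623.3  242.64  36.  ]
bolt [618.18 161.25  36.  ]
u [553.69 207.28  72.32] [array([278.54, 205.19]), array([291.19, 119.47]), array([373.54, 234.45]), array([223.94, 308.61])]
-u [535.15 208.62  72.32] [array([272.11, 186.74]), array([283.14,  93.86]), array([374.63, 228.61]), array([233.51, 314.94])]
v [545.09 217.22  72.32] [array([284.74, 192.88]), array([299.46, 102.45]), array([378.74, 232.31]), array([224.54, 316.29])]
-v [543.75 198.68  72.32] [array([266.  , 199.17]), array([275.02, 111.09]), array([369.45, 230.71]), array([232.77, 307.31])]
meas (291.8333333333333, 121.66666666666667) (374.125, 233.25) (224.5, 309.25)
```

Lean toward the robot is confirmed (block yaw ≈ −4.5°), and the tip is near (545.4, 208.1, 94), against an expected z of 94.9. Next I'll look at the coupler.

Scaled: -37 mm is -0.74, -36 mm is -0.72.

{"name": "handwheel", "arguments": {
  "deltas": [
    [-0.24,-0.38,-0.3,0,0,0],
    [-0.44,-0.72,-0.3,0,0,0],
    [-0.44,-0.72,-0.1,0,0,0],
    [-0.44,-0.72,0,0,0,0],
    [-0.44,-0.72,0,0,0,0],
    [-0.44,-0.72,0,0,0,0],
    [-0.44,-0.72,0,0,0,0],
    [-0.44,-0.72,0,0,0,0],
    [-0.44,-0.74,0,0,0,0],
    [0,0,0,0,0,0]
  ]
}}

```text
time: 3.25
eef_pos: [678.4, -194.1, 169.7]
ee_rot: [-3.141, 0.002, 2.74]
contact_force: [-0.3, -0.2, -0.5]
gripper_width: 1.002
gripper_force: 0.0
```

```bash
python3 - <<'E'
from h import *
np.set_printoptions(precision=1,suppress=True)
b,K,C=grab('wrist');cv2.imwrite('pics/w3.png',b);np.savez('w3',K=K,C=C)
p=proj([612,-162,110],K,C);x,y=int(p[0])-65,max(0,int(p[1])-50);print(p,x,y)
cr=b[y:y+100,x:x+130];cv2.imwrite('pics/crop3.png',cv2.convertScaleAbs(cv2.resize(cr,None,fx=6,fy=6,interpolation=cv2.INTER_CUBIC),alpha=1.5))
E
```

```text
[282.3 126.8] 217 76
```

View pics/crop3.png

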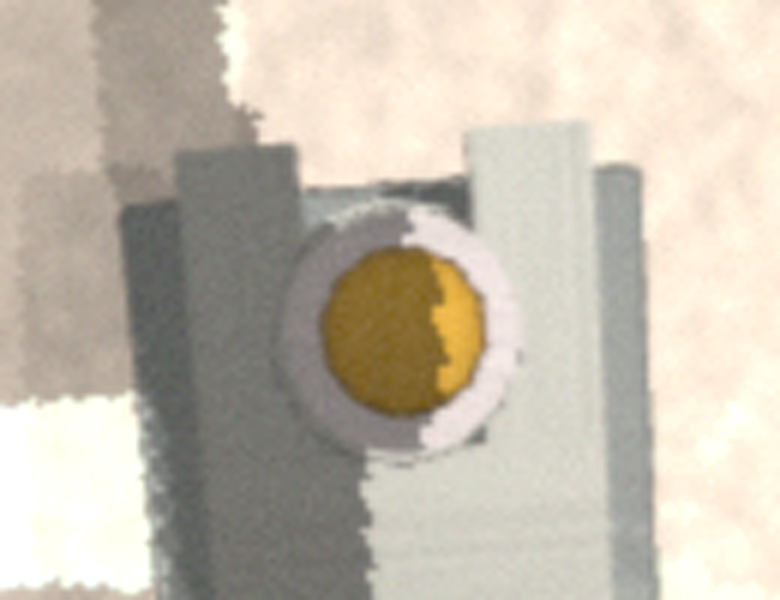

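The cap centre is at crop (403,331). The prong-end corners are at (180,150), (297,145), (468,130) and (583,122), so the slot opens up in the image.

```bash
python3 - <<'E'
from h import *
np.set_printoptions(precision=2,suppress=True)
w=np.load('w3.npz');K,C=w['K'],w['C'];g=lambda x,y:(217+x/6,76+y/6)
f1,K1,C1=grab('scene')
cap=onz(g(403,331),K,C,146);print('cap',cap, 'tri',tri((g(403,331),K,C),((183,204),K1,C1)))
P=[onz(g(*p),K,C,82) for p in((180,150),(297,145),(468,130),(583,122))];print(np.array(P))
e=P[3]-P[0];print('width',np.linalg.norm(e),'slot',np.linalg.norm(P[2]-P[1]))
e/=np.linalg.norm(e);out=np.array([-e[1],e[0],0]);out*=np.sign(out@[-1,0,0]);m=sum(P)/4
print('out',out,np.degrees(np.arctan2(out[1],out[0])),'mouth',m,'coupler to mouth along out',(m-cap)@out,'lateral',(m-cap)@e)
T=pose();print('tool x',T[:3,0]);delta([cap[0],cap[1],170])
E
```

```text
cap [ 615.56 -162.73  146.  ] tri (array([ 615.25, -161.94,  139.98]), [0.7135076339544814, 0.7135076339545122])
[[ 581.9  -179.78   82.  ]
 [ 587.46 -165.05   82.  ]
 [ 594.68 -143.19   82.  ]
 [ 599.76 -128.63   82.  ]]
width 54.17356201829388 slot 23.019112693245642
out [-0.94  0.33  0.  ] 160.7477525882659 mouth [ 590.95 -154.16   82.  ] coupler to mouth along out 26.05429792009073 lateral -0.019414951300564573
tool x [-0.92  0.39 -0.  ]
TCP [ 678.6 -189.8  169.6] tool d [68.6  0.4 -0.5] rv [0. 0. 0.]
```

Scaled: 35 mm is 0.7, 34 mm is 0.68.

{"name": "handwheel", "arguments": {
  "deltas": [
    [0.68,0,0,0,0,0],
    [0.7,0,0,0,0,0],
    [0,0,0,0,0,0],
    [0,0,0,0,0,0]
  ],
  "finger_gap": 1.0
}}

```text
time: 3.75
eef_pos: [615.3, -161.5, 170.2]
ee_rot: [3.141, 0.002, 2.746]
contact_force: [-0.2, 0.1, -0.5]
gripper_width: 0.996
gripper_force: 0.0
```

```bash
python3 - <<'E'
from h import *
delta([615.56,-162.73,90])
b,K,C=grab('wrist');cv2.imwrite('pics/w4.png',b)
hs=cv2.cvtColor(b,cv2.COLOR_BGR2HSV);m=cv2.inRange(hs,(10,120,60),(30,255,255));n,l,s,c=cv2.connectedComponentsWithStats(m);
for i in np.argsort(-s[1:,4])[:5]+1: print(s[i],c[i],onz(c[i],K,C,146))
E
```

```text
TCP [ 615.3 -161.5  170.2] tool d [-0.6 -1.1 80.2] rv [0. 0. 0.]
[ 394  153   95  110 6646] [442.05823051 205.99653927] [637.31900545 -51.81624326 146.        ]
[ 250  372  310   16 2221] [417.81674921 382.11031067] [ 765.16798361 -106.68197549  146.        ]
[477 293  23  64 504] [490.85714286 329.1468254 ] [741.31636818 -43.78174543 146.        ]
[264 224  24  26 492] [275.44105691 236.29471545] [ 614.07393622 -162.30434886  146.        ]
[313 341  59  20 455] [335.87252747 346.66593407] [ 711.25430463 -154.13762452  146.        ]
```

Scaled: 27 mm is 0.54, 26 mm is 0.52.

{"name": "handwheel", "arguments": {
  "deltas": [
    [0,-0.02,0.54,0,0,0],
    [0,0,0.54,0,0,0],
    [0,0,0.52,0,0,0],
    [0,0,0,0,0,0],
    [0,0,0,0,0,0]
  ]
}}

```text
time: 4.3
eef_pos: [615.3, -163.8, 89.2]
ee_rot: [3.142, 0.001, 2.744]
contact_force: [-1.2, 0.4, 1.6]
gripper_width: 0.997
gripper_force: 0.0
```

{"name": "handwheel", "arguments": {
  "deltas": [
    [0,0,0,0,0,0],
    [0,0,0,0,0,0],
    [0,0,0,0,0,0],
    [0,0,0,0,0,0],
    [0,0,0,0,0,0],
    [0,0,0,0,0,0],
    [0,0,0,0,0,0]
  ],
  "finger_gap": 0,
  "clamp_n": 45
}}

```text
time: 5.0
eef_pos: [614.5, -163.8, 88.5]
ee_rot: [-3.142, 0.0, 2.744]
contact_force: [-1.0, 0.2, 0.5]
gripper_width: 0.441
gripper_force: 0.0
```

{"name": "handwheel", "arguments": {
  "deltas": [
    [0,0,0,0,0,0],
    [0,0,0,0,0,0],
    [0,0,0,0,0,0],
    [0,0,0,0,0,0],
    [0,0,0,0,0,0]
  ],
  "finger_gap": 0,
  "clamp_n": 45
}}

```text
time: 5.5
eef_pos: [614.5, -163.8, 88.4]
ee_rot: [3.142, -0.0, 2.744]
contact_force: [0.7, 1.3, 1.5]
gripper_width: 0.268
gripper_force: 45.0
```

Scaled: 15 mm is 0.3, 10 mm is 0.2.

{"name": "handwheel", "arguments": {
  "deltas": [
    [0,0,-0.06,0,0,0],
    [0.2,-0.012,0,0,0,0],
    [0.3,-0.018,0,0,0,0],
    [0.3,-0.018,0,0,0,0],
    [0.3,-0.018,0,0,0,0],
    [0.3,-0.018,0,0,0,0],
    [0.3,-0.018,0,0,0,0],
    [0,0,0,0,0,0]
  ]
}}

```text
time: 6.3
eef_pos: [533.1, -135.3, 91.5]
ee_rot: [-3.141, -0.001, 2.744]
contact_force: [0.6, -0.5, -2.0]
gripper_width: 0.274
gripper_force: 45.0
```

```bash
python3 - <<'E'
from h import *
b,K,C=grab('wrist');f,K1,C1=grab('scene')
cv2.imwrite('pics/w5.png',np.hstack([b[120:420,100:460],f[150:300,120:320].repeat(2,0).repeat(2,1)]))
E
```

```text
(no output)
```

View pics/w5.png

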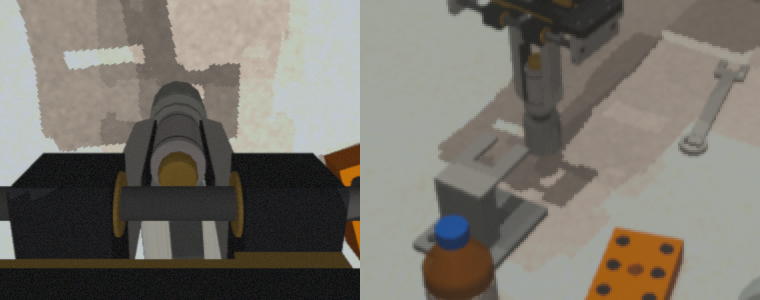

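Coupler is held upright and clear of the fork. Now computing the move to the pre-insertion pose.

```bash
cat >> h.py <<'E'
tip=np.array([545.4,208.1,94.9]);yaw=np.radians(-4.5)
l=-np.array([np.cos(yaw),np.sin(yaw),0]);a=l*np.sin(np.radians(25))+np.array([0,0,np.cos(np.radians(25))])
nx=np.array([np.cos(yaw),np.sin(yaw),0])*np.cos(np.radians(25))+np.array([0,0,np.sin(np.radians(25))]);ny=np.cross(a,nx)
root=tip-44*a
def goalR():
    Rt=pose()[:3,:3];z=Rt[:,2];ax=np.cross(z,-a);s=np.linalg.norm(ax)
    return (R.from_rotvec(ax/s*np.arcsin(s)) if s>1e-6 else R.identity()).as_matrix()@Rt
def where():
    T=pose();m=T[:3,3]+58.4*T[:3,2]-root;ang=np.arccos(np.clip(-T[:3,2]@a,-1,1))
    s=get_state();Fc=s['contact_force']
    print('t',s['time'],'mouth in nipple',np.round([m@nx,m@ny,m@a],1),'ang',round(ang,3),'F nipple axes',np.round([Fc@nx,Fc@ny,Fc@a],1),'grip',s['gripper_force'])
    Rt=T[:3,:3];print('tool-axes of nx,ny,a:',(Rt.T@nx).round(2),(Rt.T@ny).round(2),(Rt.T@a).round(2))
E
python3 - <<'E'
from h import *
np.set_printoptions(precision=2,suppress=True)
g=goalR();print(g);t=tip+(30+58.4)*a;print(t);delta(t,g)
E
```

```text
[[-0.83  0.36  0.42]
 [ 0.38  0.92 -0.03]
 [-0.4   0.13 -0.91]]
[508.16 211.03 175.02]
TCP [ 534.5 -135.8   91.7] tool d [158.6 309.5 -83.4] rv [-0.14 -0.41 -0.  ]
```

Scaled: -45 mm is -0.9, -40 mm is -0.8.

{"name": "handwheel", "arguments": {
  "deltas": [
    [0,0,-0.9,0,0,0],
    [0,0,-0.8,0,0,0],
    [0.4,0.78,0,0,0,0],
    [0.4,0.78,0,0,0,0],
    [0.4,0.78,0,0,0,0],
    [0.4,0.78,0,0,0,0],
    [0.4,0.78,0,0,0,0],
    [0.4,0.78,0,0,0,0],
    [0.4,0.78,0,0,0,0],
    [0.36,0.72,0,0,0,0],
    [0,0,0,0,0,0],
    [0,0,0,0,0,0]
  ],
  "finger_gap": 0,
  "clamp_n": 55
}}

```text
time: 7.6
eef_pos: [508.5, 211.1, 176.2]
ee_rot: [-3.141, -0.0, 2.745]
contact_force: [0.3, -0.7, -3.0]
gripper_width: 0.269
gripper_force: 55.0
```

{"name": "handwheel", "arguments": {
  "deltas": [
    [0,0,0,-0.0449,-0.1308,0],
    [0,0,0,-0.0449,-0.1308,0],
    [0,0,0,-0.0439,-0.1299,0],
    [0,0,0,0,0,0],
    [0,0,0,0,0,0]
  ]
}}

```text
time: 8.1
eef_pos: [508.4, 209.7, 176.9]
ee_rot: [2.994, 0.407, 2.712]
contact_force: [1.1, -0.1, -1.6]
gripper_width: 0.268
gripper_force: 55.0
```

```bash
python3 - <<'E'
from h import *
t=tip+(20+58.4)*a;delta(t,goalR());where()
b,K,C=grab('wrist');f,K1,C1=grab('scene');d,K2,C2=grab('side')
big=lambda f,x,y,w,h,s:cv2.resize(f[y:y+h,x:x+w],(w*s,h*s),interpolation=cv2.INTER_CUBIC)
im=np.vstack([b[120:420,80:480],]);im=np.hstack([im,big(f,330,170,100,75,4)]);im=np.vstack([im,np.hstack([big(d,170,240,100,75,4),big(b,240,140,80,60,5)])])
cv2.imwrite('pics/pre.png',cv2.convertScaleAbs(im,alpha=1.4));print(im.shape)
E
```

```text
TCP [508.4 209.7 176.9] tool d [ 1.4  0.8 11.5] rv [ 0.002 -0.006  0.   ]
t 8.1 mouth in nipple [ 0.9 -1.1 75.5] ang 0.006 F nipple axes [ 0.3  0.  -1.9] grip 54.99916076660156
tool-axes of nx,ny,a: [-0.95  0.32 -0.  ] [0.32 0.95 0.  ] [ 0.01  0.   -1.  ]
(600, 800, 3)
```

View pics/pre.png

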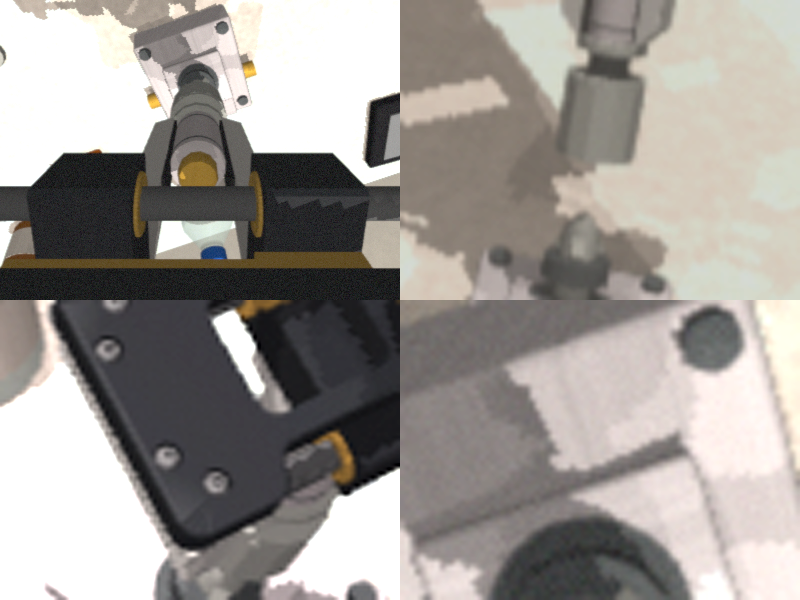

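The scene crop shows the mouth at about (598,157) and the tip at (582,215). I'll check these against projections.

```bash
python3 - <<'E'
from h import *
np.set_printoptions(precision=2,suppress=True)
f,K,C=grab('scene');T=pose();g=lambda p:(p-np.array([330,170]))*4+np.array([400,0])
m=T[:3,3]+58.4*T[:3,2]
for n,p in(('mouth',m),('z40',m-40*T[:3,2]),('tip',tip),('sleeve top',root+22*a)): print(n,g(proj(p,K,C)))
# px per mm for nipple axes
for n,v in(('nx',nx),('ny',ny),('a',a)): print(n,(g(proj(m+v,K,C))-g(proj(m,K,C))))
b=f[170:245,330:430];hh=cv2.resize(cv2.cvtColor(b,cv2.COLOR_BGR2GRAY),None,fx=4,fy=4,interpolation=cv2.INTER_CUBIC)
for y in(90,100,110,120,130,140,150): 
  r=hh[y].astype(int);print(y,r[140:260:6])
E
```

```text
mouth [590.72 152.57]
z40 [603.89  73.31]
tip [582.08 212.75]
sleeve top [574.87 255.1 ]
nx [-0.11  0.43]
ny [2.04 0.34]
a [ 0.33 -1.96]
90 [117 147 152 152 116  68  79  86  88  93  98  99  98  92  92  91  83  90
 140 146]
100 [102 110 138 147  98  69  82  87  88  94  97  98  98  95  93  92  82 102
 146 147]
110 [ 93 105 108 117  79  70  86  88  89  97  97  98  97  95  93  91  81 117
 147 147]
120 [ 92  95 107  96  70  76  88  88  90  98  98  98  97  95  93  89  82 135
 145 146]
130 [ 91  85  91  78  69  81  88  88  92  97  98  98  97  95  93  84  91 141
 146 146]
140 [ 81  81  81  69  67  86  88  89  95  98  99  98  96  95  91  81 109 143
 147 146]
150 [ 79  82  81  69  69  86  88  89  96  98  98  98  95  95  88  84 125 146
 145 146]
```

Scaled: 15 mm is 0.3, 12 mm is 0.24, -0.006 rad / 1.0472 = -0.0057.

{"name": "handwheel", "arguments": {
  "deltas": [
    [0.012,-0.02,0,0,-0.0057,0],
    [0,0,0.3,0,0,0],
    [0,0,0.24,0,0,0],
    [0,0,0,0,0,0],
    [0,0,0,0,0,0]
  ]
}}

```text
time: 8.8
eef_pos: [518.8, 208.8, 151.5]
ee_rot: [2.993, 0.414, 2.712]
contact_force: [0.1, 0.1, -2.6]
gripper_width: 0.266
gripper_force: 55.0
```

```bash
python3 - <<'E'
from h import *
where()
b,K,C=grab('wrist');f,K1,C1=grab('scene');d,K2,C2=grab('side')
np.set_printoptions(precision=1,suppress=True)
big=lambda f,x,y,w,h,s:cv2.resize(f[y:y+h,x:x+w],(w*s,h*s),interpolation=cv2.INTER_CUBIC)
im=np.hstack([big(f,350,195,50,60,8),big(b,250,150,50,75,8)[:480]])
im=np.vstack([im[:480,:800]])
cv2.imwrite('pics/pre2.png',cv2.convertScaleAbs(im,alpha=1.5));print(im.shape)
print('axis pred wrist', [proj(p,K,C) for p in(tip,root+22*a,root)], 'scene',[ (proj(p,K1,C1)-[350,195])*8 for p in(tip,root+22*a)])
E
```

```text
t 8.8 mouth in nipple [-0.1 -1.3 48.1] ang 0.003 F nipple axes [-1.   0.1 -2.4] grip 54.99921441078186
tool-axes of nx,ny,a: [-0.95  0.31  0.  ] [0.31 0.95 0.  ] [-0.  0. -1.]
(480, 800, 3)
axis pred wrist [array([278.7, 221.8]), array([278.6, 215. ]), array([278.5, 209.2])] scene [array([204.2, 225.5]), array([189.7, 310.2])]
```

View pics/pre2.png

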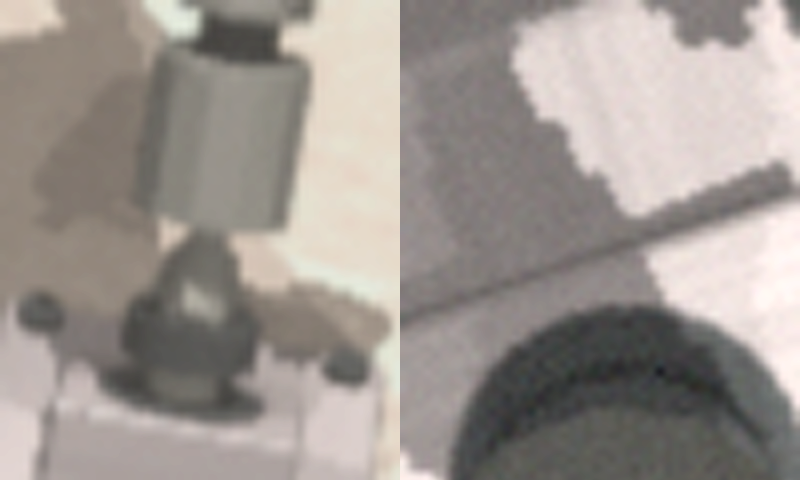

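The scene crop shows the mouth about 2 mm to the +y side of the tip. I'll shift 1.5 mm and press gently.

Scaled: 4 mm is 0.08, -1.5 mm is -0.03.

{"name": "handwheel", "arguments": {
  "deltas": [
    [-0.01,-0.03,0,0,0,0],
    [0,0,0.08,0,0,0],
    [0,0,0.08,0,0,0],
    [0,0,0.06,0,0,0],
    [0,0,0,0,0,0]
  ]
}}

```text
time: 9.45
eef_pos: [523.4, 207.0, 141.2]
ee_rot: [2.993, 0.414, 2.712]
contact_force: [-0.4, 1.5, -2.5]
gripper_width: 0.268
gripper_force: 55.0
```

```bash
python3 -c "from h import *;where()"
```

```text
t 9.45 mouth in nipple [-0.2 -2.7 36.8] ang 0.003 F nipple axes [-1.6  1.5 -2. ] grip 54.9991911649704
tool-axes of nx,ny,a: [-0.95  0.31  0.  ] [0.31 0.95 0.  ] [-0.  0. -1.]
```

Scaled: 2 mm is 0.04, 0.5 mm is 0.01.

{"name": "handwheel", "arguments": {
  "deltas": [
    [0,0.01,0.04,0,0,0],
    [0,0,0.04,0,0,0],
    [0,0,0.04,0,0,0],
    [0,0,0,0,0,0]
  ]
}}

```text
time: 9.85
eef_pos: [526.0, 207.6, 136.1]
ee_rot: [2.992, 0.414, 2.712]
contact_force: [-2.4, 3.5, -1.9]
gripper_width: 0.268
gripper_force: 55.0
```

```bash
python3 -c "from h import *;where()"
```

```text
t 9.85 mouth in nipple [ 0.1 -1.8 31.1] ang 0.004 F nipple axes [-3.2  3.3 -0.6] grip 55.00118315219879
tool-axes of nx,ny,a: [-0.95  0.31  0.  ] [0.31 0.95 0.  ] [-0.  0. -1.]
```

Scaled: 2 mm is 0.04, 1 mm is 0.02.

{"name": "handwheel", "arguments": {
  "deltas": [
    [0.014,0.012,0.02,0,0,0],
    [0,0,0.04,0,0,0],
    [0,0,0.04,0,0,0],
    [0,0,0.04,0,0,0],
    [0,0,0,0,0,0]
  ]
}}

```text
time: 10.35
eef_pos: [528.9, 208.0, 130.0]
ee_rot: [2.992, 0.415, 2.712]
contact_force: [1.0, 3.4, -2.9]
gripper_width: 0.27
gripper_force: 55.0
```

```bash
python3 -c "from h import *;where()"
```

```text
t 10.35 mouth in nipple [ 0.1 -1.2 24.4] ang 0.004 F nipple axes [-0.5  3.5 -2.9] grip 54.99974727630615
tool-axes of nx,ny,a: [-0.95  0.31  0.  ] [0.31 0.95 0.  ] [-0.  0. -1.]
```

Scaled: 1 mm is 0.02, 0.6 mm is 0.012.

{"name": "handwheel", "arguments": {
  "deltas": [
    [0.004,0.012,0.02,0,0,0],
    [0,0,0.02,0,0,0],
    [0,0,0.02,0,0,0],
    [0,0,0,0,0,0]
  ]
}}

```text
time: 10.75
eef_pos: [530.0, 208.2, 126.2]
ee_rot: [2.993, 0.414, 2.712]
contact_force: [5.5, 1.9, -9.6]
gripper_width: 0.273
gripper_force: 55.0
```

```bash
python3 -c "from h import *;where()"
```

```text
t 10.75 mouth in nipple [-0.6 -1.  20.5] ang 0.003 F nipple axes [  0.8   2.3 -10.9] grip 54.99501049518585
tool-axes of nx,ny,a: [-0.95  0.31  0.  ] [0.31 0.95 0.  ] [-0.  0. -1.]
```

{"name": "handwheel", "arguments": {
  "deltas": [
    [0,0,0.02,0,0,0],
    [0,0,0.02,0,0,0],
    [0,0,0.02,0,0,0],
    [0,0,0,0,0,0]
  ]
}}

```text
time: 11.15
eef_pos: [531.2, 208.2, 124.3]
ee_rot: [2.993, 0.414, 2.712]
contact_force: [-4.0, -0.1, 3.5]
gripper_width: 0.268
gripper_force: 55.0
```

```bash
python3 -c "from h import *;where()"
```

```text
t 11.15 mouth in nipple [-0.2 -0.9 18.3] ang 0.003 F nipple axes [-2.1 -0.5  4.8] grip 55.00178575515747
tool-axes of nx,ny,a: [-0.95  0.31  0.  ] [0.31 0.95 0.  ] [-0.  0. -1.]
```

Axial force has turned to a spring push-back at z≈18, which suggests it snapped. I'll push on and watch for the spring slope and the stop.

The rows are not in the units I measure in: shifts go in shares of 50 mm and turns go in shares of 60 degrees. I convert before sending: 1 mm is 0.02.

{"name": "handwheel", "arguments": {
  "deltas": [
    [0,0,0.02,0,0,0],
    [0,0,0.02,0,0,0],
    [0,0,0,0,0,0],
    [0,0,0,0,0,0]
  ]
}}

```text
time: 11.55
eef_pos: [532.1, 208.1, 122.6]
ee_rot: [2.993, 0.415, 2.712]
contact_force: [-5.6, -0.4, 4.8]
gripper_width: 0.27
gripper_force: 55.0
```

```bash
python3 -c "from h import *;where()"
```

```text
t 11.55 mouth in nipple [-0.2 -0.9 16.4] ang 0.003 F nipple axes [-3.  -0.8  6.7] grip 55.002538561820984
tool-axes of nx,ny,a: [-0.95  0.31  0.  ] [0.31 0.95 0.  ] [-0.  0. -1.]
```

{"name": "handwheel", "arguments": {
  "deltas": [
    [0,0,0.02,0,0,0],
    [0,0,0.02,0,0,0],
    [0,0,0,0,0,0],
    [0,0,0,0,0,0]
  ]
}}

```text
time: 11.95
eef_pos: [532.9, 208.1, 120.9]
ee_rot: [2.993, 0.415, 2.712]
contact_force: [-7.5, -0.2, 6.1]
gripper_width: 0.273
gripper_force: 55.0
```

```bash
python3 -c "from h import *;where()"
```

```text
t 11.95 mouth in nipple [-0.2 -0.8 14.4] ang 0.003 F nipple axes [-4.2 -0.8  8.7] grip 55.003201961517334
tool-axes of nx,ny,a: [-0.95  0.31  0.  ] [0.31 0.95 0.  ] [-0.  0. -1.]
```

Scaled: 1 mm is 0.02, 0.5 mm is 0.01.

{"name": "handwheel", "arguments": {
  "deltas": [
    [0,0,0.02,0,0,0],
    [0,0,0.01,0,0,0],
    [0,0,0,0,0,0],
    [0,0,0,0,0,0]
  ]
}}

```text
time: 12.35
eef_pos: [533.5, 208.1, 120.0]
ee_rot: [2.993, 0.415, 2.712]
contact_force: [-11.9, -0.8, 12.0]
gripper_width: 0.267
gripper_force: 55.0
```

```bash
python3 -c "from h import *;where()"
```

```text
t 12.35 mouth in nipple [-0.  -0.8 13.4] ang 0.003 F nipple axes [-5.7 -1.7 15.8] grip 55.0101113319397
tool-axes of nx,ny,a: [-0.95  0.31  0.  ] [0.31 0.95 0.  ] [-0.  0. -1.]
```

{"name": "handwheel", "arguments": {
  "deltas": [
    [0,0,0.01,0,0,0],
    [0,0,0.01,0,0,0],
    [0,0,0,0,0,0],
    [0,0,0,0,0,0]
  ]
}}

```text
time: 12.75
eef_pos: [533.8, 208.2, 120.0]
ee_rot: [2.993, 0.415, 2.712]
contact_force: [-22.2, -3.0, 24.8]
gripper_width: 0.27
gripper_force: 55.2
```

```bash
python3 - <<'E'
from h import *
where();f,K,C=grab('scene');b,_,_=grab('wrist')
big=lambda f,x,y,w,h,s:cv2.resize(f[y:y+h,x:x+w],(w*s,h*s),interpolation=cv2.INTER_CUBIC)
cv2.imwrite('pics/end.png',cv2.convertScaleAbs(big(f,340,190,65,70,7),alpha=1.5))
E
```

```text
t 12.75 mouth in nipple [ 0.3 -0.7 13.3] ang 0.004 F nipple axes [-9.4 -4.8 31.7] grip 55.15131008360186
tool-axes of nx,ny,a: [-0.95  0.32  0.  ] [0.32 0.95 0.  ] [-0.  0. -1.]
```

View pics/end.png

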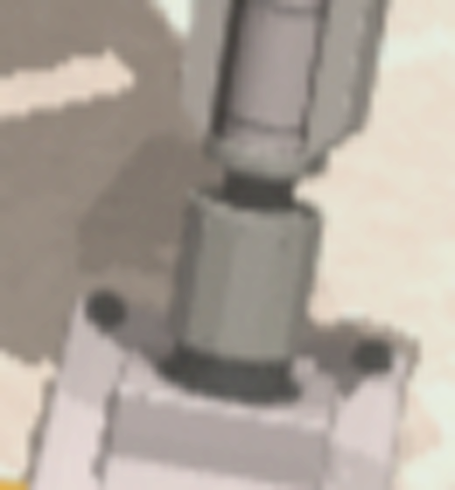

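The coupler is straight on the nipple and the force has jumped, so the sleeve is at its stop. I'll ease the push a little and hand in.

Scaled: -0.6 mm is -0.012, 0.4 mm is 0.008.

{"name": "handwheel", "arguments": {
  "deltas": [
    [0.008,-0.002,-0.012,0,0,0],
    [0,0,0,0,0,0],
    [0,0,0,0,0,0],
    [0,0,0,0,0,0]
  ]
}}

```text
time: 13.25
eef_pos: [533.4, 208.2, 119.9]
ee_rot: [2.992, 0.415, 2.712]
contact_force: [-13.2, -2.1, 17.1]
gripper_width: 0.273
gripper_force: 55.0
```

```bash
python3 - <<'E'
from h import *
where()
from rig import hand_in
s=get_state();F=s['contact_force']@a
if 12<F<35: print(hand_in())
E
```

```text
t 13.25 mouth in nipple [-0.  -0.8 13.3] ang 0.004 F nipple axes [-4.6 -3.1 21. ] grip 55.01587629318237
tool-axes of nx,ny,a: [-0.95  0.31  0.  ] [0.31 0.95 0.  ] [-0.  0. -1.]
the job is handed in; nothing more can be done
None
```

The job is handed in at 13.3 s. By my measurements the coupler has snapped onto the nipple, square and about 1 mm off centre. The sleeve is at its stop under a push of about 21 N and the fingers grip with 55 N, but the judge's verdict isn't shown.

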